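# Refit the blender's pulse knob and hold it pressed

## Robot

A 6-joint arm with a two-finger parallel gripper is mounted at the origin on the work surface. World frame = base frame: x ahead of the robot, y to its left, z up, the work surface at z = 0. Lengths are in m, angles in degrees, forces in N, time in s.
With the tool pointing down it reaches from about 0.375 to 0.9 m from the base axis. Payload 3.1 kg.
Tool frame: the origin (TCP) lies at the very end of the fingers, on their centre line; the grasp point (between the pads) lies 19 mm behind it (grip_point_offset is the distance from the TCP to the grasp point, in m); y points along the fingers, x is the direction in which the jaws open and shut, and the axes are right-handed (so a half turn about y gives the same grasp; the last joint's range is limited). The gripper opens to 87 mm and grips with 3 to 60 N. Pads are 19 mm wide; open, the fingers measure 117 mm over their backs; the gripper's body (75 mm by 190 mm) begins 51 mm behind the grasp point.
Start: joints at [-85.972, 30.224, 82.088, -0, 67.689, -10.227], TCP at [0.154, -0.606, 0.223] pointing down, gripper open.
Joint ranges: [-176.69, 176.69], [-43.24, 126.21], [12.49, 139.97], [-82, 262], [0, 151.66], [-163.58, 163.58]. Speed limits (degrees/s): [159.86, 159.86, 180, 180, 180, 180].

## Interface

Orientations are given as a 3x3 rotation matrix whose columns are the frame's x, y, z axes.
In Python, from rig import * gives the robot as it stands.
- The arm moves only by the tool send_rows, never from a script. Its argument "moves" is text: rows parted by semicolons, each of 5 numbers parted by spaces: the finger opening in mm, from 0 to 87, then the shift along the tool's x, y, z in mm, then the turn about the tool's y in degrees. In form: fingers dx dy dz yaw; .... A call has 1 to 20 rows; each row shifts and turns the commanded pose from where the row before left it, along the tool's axes as they then stand; what a row does not reach is not made up. A row lasts 1/12 s, in which the tool goes at most 41.7 mm and 7.16 degrees, less where a joint would pass 70% of its speed; a pose out of reach is approached as far as the arm can. A call is refused whole if a number of a shift passes 41.7 or a number of a turn 7.16, either way. A call with a gripper value outside its range is refused whole. The fingers move at their own pace and stop on an object; the grip force is fixed at half the most. Time passes only in rows, so rows that do not move let the fingers close. It gives the time, the measured TCP pose, the force and the opening at its end, in the units of the state.
- read_state(): the state, without advancing time (a new reading comes with each control period).
- capture(name): name is "side" or "top"; returns a dict with "image" (480x640x3 uint8, blue, green, red), "z_map" (480x640 float32, m along the optical axis (not along the pixel's ray), 0 where there is no reading), "mtx" (3x3 intrinsics, pixels), "distortion" ([k1, k2, p1, p2, k3] as OpenCV has them; the pictures are not rectified), "origin" and "rotation" of the camera in the world. Camera axes: x right, y up, looking along -z (the intrinsics and any distortion apply to the point x, -y, -z); pixel columns grow to the right and rows downward; lengths in m; the calibration is good to about 2 mm. A picture is of the moment at which its call begins.
- hand_in(): hands the job in, once; it reports no verdict.
Trained networks look in a picture, given as the dict that the camera call returned (one of the last four; its "shot" number tells which), for a name from the list of things; names that differ only in an ending like _2 or _b are one class to them, and where a whole thing is asked for, a point or a joint stands for the part that bears it (a point fixed in the world has none). Each returns a list of dicts, best first, with "p" (0 to 1); they miss things now and then, are a little off and sometimes report something else, mostly with a low value. They report only what shows in the picture. A call takes as long as a camera call.
- search_frame(picture, name): "bbox" ([left, top, right, bottom] in pixels, round what is visible of it).
- masks_of(picture, name): "region" (480x640 bool, what is visible of it) and "bbox" ([left, top, right, bottom] in pixels, round what is visible of it).
- mark_of(picture, name): "pixel" ([row, column] in pixels: a listed point, or the origin of a listed thing).
The state is a dict: "time_s": time; "joint_positions": joint angles; "qvel": joint speeds; "tau": joint torques, N m; "position": TCP position; "tcp_rot": TCP orientation; "force": force on the tool from outside, world axes, zero at the start; "moment": the same for the moment, N m; "opening": opening from 0.0 (shut) to 1.0 (fully open).
Only numpy, scipy, OpenCV 4.12 (cv2) and the standard library are available. Lean on these libraries where they do the work, as an engineer would, in place of code of your own. Each camera call takes 0.05 s, during which the arm holds its last target. There are 200 camera calls.

## Task

The bar blender's control knob is off and lies in the small accessory drawer: pull the drawer out to its stop and leave it open, then take out the knob. Turn the knob so that its D-shaped bore matches the bare D-shaft on the blender's deck (the white pointer on the knob goes to the side of the white index line, where the shaft's flat is), push it fully home on the shaft, and then press it down against the shaft's spring to the bottom of its travel. Finish while still gripping the knob and holding it pressed down, and do not knock over or shift the other things on the counter or on the cabinet.

Things in the scene. Friction and masses are not known exactly. Their poses are not given: they have to be found in the camera images.
- cabinet_drawer0 (a joint): the drawer's slide: 0 shut, about 0.134 m at its stop; slides straight out of the cabinet's front with about 1 N of friction, stays where it is left
- cabinet_drawer0_handle (a point): middle of the drawer's steel bar handle: level round bar 11 mm thick, 120 mm long, 35 mm out from the drawer's front (29 mm free gap behind it; 8 mm posts 51 mm either side of the middle). 38 mm below the cabinet's top, 62 mm above the counter: can be pinched from above across the bar. x points into the cabinet; the drawer pulls out along -x
- cabinet: low dark-wood cabinet 200 mm deep (x) x 240 wide (y) x 100 mm high on the counter, with one drawer; origin under its centre; its front (-x), with the handle, faces about to the robot. Cabinet and blender stand side by side, either one on the left
- drawer_in (a point): centre of the drawer's inner floor, 22 mm above the counter; moves with the drawer, axes as the cabinet's. Inside 155 (x) x 198 mm (y); side walls end 78 mm and the 15 mm thick front 87 mm above the counter. The knob starts within 50 mm of here, may slide a little; an orange ring lies behind it. Fully open, the front 128 mm of the inside are clear of the cabinet
- knob_center (a point): centre, half-way up (23.5 mm), of the loose black knob, about 60 g, 47 mm tall, upright (z up): round skirt 44 mm across and 18 mm high, on it a bar grip 42 mm long (x), 16 mm thick (y), 29 mm high, with flat parallel sides to grip across y. +x is the pointer's side: a white line runs on top from the bar's middle to its +x end and down that end
- knob_base (a point): centre of the knob's underside, axes as knob_center. Here opens the D-shaped bore, on the knob's axis: 15.6 mm across, its flat 3.3 mm from the axis on the +x (pointer) side, 16 mm deep, mouth chamfered by 1.5 mm
- blender: bar blender on the counter: black base 200 mm wide (y), x = -180 to +100 mm from the origin, with a flat aluminium deck 90 mm above the counter; the shaft stands at x = -125 mm, y = 0; behind it a motor block (from x = -31 mm, 140 mm high, pad to 151) and a clear square jug with black lid (from x = -19 mm, up to 353 mm high). Origin on the counter, x from deck to jug
- shaft_top (a point): tip, on the axis, of the vertical brass D-shaft standing 22 mm out of the deck (tip 112 mm above the counter). 14 mm across, one flat 2.5 mm from the axis facing +x; a white index line on the black ring round it is on the same side; tip chamfered 1.2 mm. It does not turn; its heading varies. Knob home: bore bottom on the tip, knob's underside 16 mm below it. Play 0.8 mm all round, 0.12 rad
- shaft (a joint): how far the spring-loaded shaft is pressed down: 0 up, 0.004 m at the bottom (its stop). It starts to move at about 3 N and is at the bottom at about 10 N; it springs back when let go
- jar: bystander: amber jar 60 mm across, 85 mm high, on the cabinet; origin at its underside
- cup: bystander: white cup 64 mm across, 60 mm high, on the cabinet; origin at its underside
- syrup: bystander: amber syrup bottle 64 mm across, 190 mm high, in the gap between cabinet and blender; origin at its underside
- pitcher: bystander: steel milk pitcher 84 mm across, 100 mm high, with a handle, on the counter; origin at its underside
- shaker: bystander: steel shaker cup 84 mm across, 160 mm high, on the counter; origin at its underside
- tamper: bystander: dark steel coffee tamper 58 mm across, 88 mm high, on the counter; origin at its underside

How it is judged (in metres and radians):
On the way, in this order (a step that is already met when the one before it is completed fails the run):
1. the drawer is pulled out to its stop (value of joint cabinet_drawer0 above 0.127 m), for 0.1 s.
2. the knob is held in the fingers, lifted clear of the drawer (height (world z) of knob_base above 0.09 m and contact force between the fingers and knob above 1 N), for 0.1 s.
3. the knob is fully home on the shaft (z of knob_base in the frame of shaft_top below -0.0138 m and horizontal distance between knob_base and shaft_top below 0.004 m), for 0.1 s.
At the end, for the whole second after the job is handed in: the knob is on the shaft with at least 13.8 of the 16 mm of its bore, upright and with bore and shaft flats matched (within 0.3 rad), still gripped by the fingers, which hold the shaft pressed down at least 3 of its 4 mm at rest; the drawer is still open (at least 105 mm) (all of step 3 and angle between the x axis of knob_center and the x axis of shaft_top, either way round below 0.3 rad and angle between knob_center's own z axis and vertical below 0.12 rad and value of joint shaft above 0.003 m and contact force between the fingers and knob above 2 N and linear speed of knob below 0.03 m/s and value of joint cabinet_drawer0 above 0.105 m); the arm keeps its last pose, push and grip.
It fails at once if a bystander is knocked over or shifted more than 40 mm (angle between any of jar, cup, syrup, pitcher, shaker, tamper's own z axis and vertical above 0.5 rad or distance of any of jar, cup, syrup, pitcher, shaker, tamper from where it was at the start of the episode above 0.04 m).
It also fails if it takes over 54 s, if anything falls off the work surface, if the arm or the gripper's body presses on something with over 40 N, if the wrist force passes 120 N, or if a joint passes its speed limit or range.

## Working session

There is one attempt and no reset: what is moved stays moved. The work goes in short steps, Python scripts to look and compute and a tool call to move; the robot and the scene stay as the last step left them, time stands still between calls to the robot, and variables do not carry over. Pictures are saved under pics/ and viewed, about 8 in all and at most 12, crops included, and the job is handed in when it is done.

Besides the shell and the picture viewer there is one more tool, called after "Call:" in YAML: its name, and indented under it one key for each argument. send_rows: Moves the arm, as the interface text tells. Its arguments: {"type":"object","properties":{"moves":{"type":"string"}},"required":["moves"]}

```bash
mkdir -p pics; cat > h.py <<'E'
from rig import *
import numpy as np, cv2
def ray(c,px):
    r,q=px
    u=cv2.undistortPoints(np.array([[[q,r]]],float),np.array(c["mtx"]),np.array(c["distortion"]))[0,0]
    d=np.array([u[0],-u[1],-1.0]); return np.array(c["rotation"])@d
def at_z(c,px,z):
    d=ray(c,px);o=np.array(c["origin"]);return o+d*(z-o[2])/d[2]
def depth(c,px,k=1):
    r,q=int(round(px[0])),int(round(px[1]))
    w=c["z_map"][max(r-k,0):r+k+1,max(q-k,0):q+k+1];w=w[w>0]
    return np.array(c["origin"])+ray(c,px)*np.median(w) if len(w) else None
def cloud(c,m):
    rr,cc=np.nonzero(m&(c["z_map"]>0))
    u=cv2.undistortPoints(np.stack([cc,rr],1)[:,None].astype(float),np.array(c["mtx"]),np.array(c["distortion"]))[:,0]
    d=np.stack([u[:,0],-u[:,1],-np.ones(len(u))],1)*c["z_map"][rr,cc][:,None]
    return d@np.array(c["rotation"]).T+np.array(c["origin"])
def pix(c,P):
    p=(np.array(P)-np.array(c["origin"]))@np.array(c["rotation"])
    p=np.atleast_2d(p)*[1,-1,-1]
    return cv2.projectPoints(p,np.zeros(3),np.zeros(3),np.array(c["mtx"]),np.array(c["distortion"]))[0][:,0]
E
python3 - <<'E'
from h import *
np.set_printoptions(precision=4,suppress=True)
s=read_state();print(s["position"],s["tcp_rot"],s["force"],s["opening"])
for n in("side","top"):
    c=capture(n);cv2.imwrite(f"pics/{n}0.png",c["image"]);print(n,c["origin"],np.array(c["rotation"]).tolist(),c["mtx"][0])
    for k in("cabinet_drawer0_handle","shaft_top","cabinet","blender","knob_center","jar","cup","syrup","pitcher","shaker","tamper"):
        m=mark_of(c,k)
        if m: print(k,m[0]["p"],np.array(m[0]["pixel"]),depth(c,m[0]["pixel"]),at_z(c,m[0]["pixel"],{"cabinet_drawer0_handle":.062,"shaft_top":.112,"jar":.1,"cup":.1}.get(k,0)))
E
```

```text
[ 0.1539 -0.605   0.2216] [[ 0.2463 -0.0002  0.9692]
 [-0.9692  0.0021  0.2463]
 [-0.0021 -1.      0.0004]] [-0.2529  0.3761 -0.1044] 1.0019171028368967
side [-0.2679 -0.9979  1.4861] [[0.7759529205558572, 0.46352473552142304, -0.42783394517105633], [-0.6307876392947412, 0.5680358536867349, -0.5286229497849575], [-0.0020047927082221385, 0.6800588860430964, 0.7331547533229392]] [613.7385   0.     314.5638]
cabinet_drawer0_handle 0.55 [200.1 275.9] [ 0.1637 -0.3585  0.7506] [0.5677 0.2401 0.062 ]
shaft_top 0.63 [196.6 309.6] [0.642  0.1516 0.0984] [0.6331 0.1404 0.112 ]
cabinet 0.75 [198.5 309.2] [0.635  0.1449 0.099 ] [0.6994 0.2265 0.    ]
blender 0.91 [277.8 410.9] [ 0.6609 -0.2988  0.091 ] [ 0.7215 -0.2532  0.    ]
jar 0.48 [182.3 318.4] [0.6905 0.1653 0.1243] [0.7077 0.1861 0.1   ]
syrup 0.9 [224.4 372.1] [ 0.761  -0.028   0.0332] [ 0.7846 -0.0058  0.    ]
pitcher 0.76 [382.6 411.4] [ 0.4319 -0.5366  0.0583] [ 0.4605 -0.5178  0.    ]
tamper 0.74 [198.6 181.7] [0.3431 0.4958 0.0171] [0.3502 0.5131 0.    ]
top [0.3426 0.0032 1.6283] [[-0.015598232023966065, 0.9906346219312919, -0.13
[... 310 characters left out ...]
0.1096] [ 0.5913 -0.2608  0.112 ]
cabinet 0.75 [181.9 230.6] [0.6831 0.2158 0.101 ] [0.7056 0.2299 0.    ]
blender 0.63 [175.4 400.2] [ 0.6877 -0.2304  0.1319] [ 0.7181 -0.251   0.    ]
knob_center 0.39 [312.1 123.3] [0.3438 0.5017 0.0745] [0.3439 0.5256 0.    ]
jar 0.78 [174.4 209.2] [0.6843 0.258  0.1858] [0.7046 0.2732 0.1   ]
cup 0.96 [170.5 242.3] [0.7127 0.1844 0.1048] [0.7139 0.185  0.1   ]
syrup 0.69 [212.1 414.2] [ 0.5965 -0.2703  0.0931] [ 0.6119 -0.2869  0.    ]
pitcher 0.65 [263.4 496.1] [ 0.4628 -0.5103  0.007 ] [ 0.4634 -0.5126  0.    ]
shaker 0.69 [264.9 129.9] [0.4664 0.48   0.097 ] [0.4742 0.5102 0.    ]
tamper 0.56 [311.6 125.2] [0.3452 0.5095 0.034 ] [0.3452 0.5203 0.    ]
```

```bash
python3 - <<'E'
from h import *
np.set_printoptions(precision=4,suppress=True)
for n in("side","top"):
    c=capture(n)
    for k in("cabinet_drawer0_handle","syrup","cabinet"):
        print(n,k,[(round(m["p"],2),m["bbox"]) for m in masks_of(c,k)[:2]])
    if n=="top":
        import pickle;pickle.dump({k:c[k] for k in c},open("top0.pkl","wb"))
        P=cloud(c,np.ones((480,640),bool))
        # cabinet top
        q=P[(abs(P[:,2]-.1)<.006)&(P[:,1]>0.05)&(P[:,1]<.42)&(P[:,0]>.5)]
        print("cab",cv2.minAreaRect(q[:,:2].astype(np.float32)),len(q))
        q=P[(abs(P[:,2]-.062)<.012)&(P[:,1]>0.05)&(P[:,1]<.42)&(P[:,0]>.5)&(P[:,0]<.62)]
        print("handle",cv2.minAreaRect(q[:,:2].astype(np.float32)),len(q))
        q=P[(abs(P[:,2]-.09)<.005)&(P[:,1]<-.1)&(P[:,1]>-.42)&(P[:,0]>.5)]
        print("deck",cv2.minAreaRect(q[:,:2].astype(np.float32)),len(q))
        im=c["image"][130:330,90:540]
        cv2.imwrite("pics/a.png",cv2.resize(im,None,fx=1.77,fy=1.77,interpolation=cv2.INTER_CUBIC))
E
```

```text
side cabinet_drawer0_handle [(0.93, [286.3, 194.5, 308.1, 225.0]), (0.33, [195.5, 142.4, 219.8, 163.9])]
side syrup [(0.74, [362.2, 181.5, 379.9, 232.7])]
side cabinet [(0.87, [283.9, 150.9, 350.0, 229.8]), (0.33, [396.4, 347.2, 433.3, 395.1])]
top cabinet_drawer0_handle [(0.76, [177.8, 201.9, 265.1, 232.3])]
top syrup [(0.76, [297.9, 133.8, 321.9, 172.9])]
top cabinet [(0.68, [177.3, 138.1, 278.7, 230.1])]
cab ((0.7036455869674683, 0.23256364464759827), (0.2402743399143219, 0.20176848769187927), 83.19371032714844) 4574
handle ((0.5872849822044373, 0.23971298336982727), (0.06204083934426308, 0.23459599912166595), 0.04998991638422012) 354
deck ((0.6782974600791931, -0.2569383978843689), (0.2749481797218323, 0.19705139100551605), 0.9209616184234619) 3377
```

View pics/a.png

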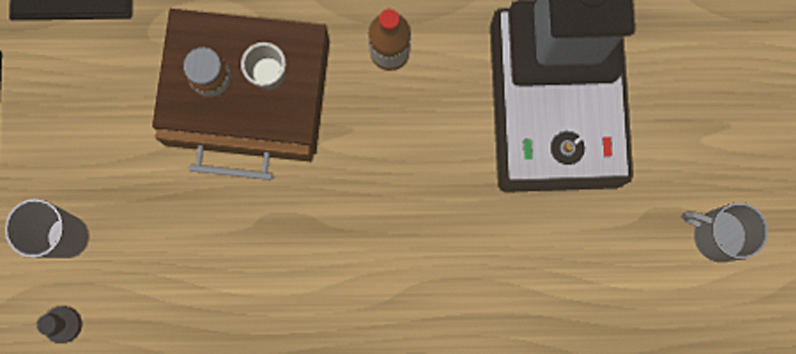

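View pics/side0.png

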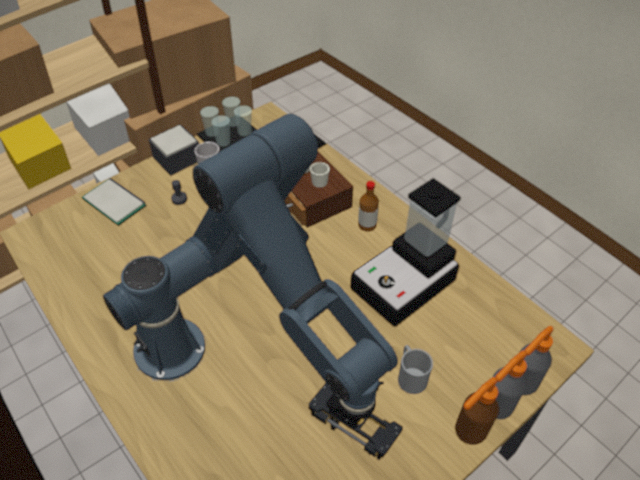

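The top crop shows the cabinet on the left with its handle at crop (232,172), jar and cup on top, syrup in the gap. The blender is on the right, its shaft at crop (568,148) and the index line pointing up-right. The top view agrees with the expected heights. First move: turn the tool and go above the handle.

Call:
send_rows:
  moves: "26 0 0 0 -6.9;26 0 0 0 -6.9;26 0 0 0 -6.9;26 0 0 0 -6.9;26 0 0 0 -6.9;26 0 0 0 -6.9;26 0 0 0 -6.9;26 0 0 0 -6.9;26 0 0 0 -6.9;26 0 0 0 -6.9;26 0 -10 0 0;26 0 -10 0 0;26 0 -10 0 0"

```text
time_s: 2.68
position: [0.154, -0.606, 0.2539]
tcp_rot: [[0.993, 0.0, 0.12], [-0.12, -0.001, 0.993], [0.0, -1.0, -0.001]]
force: [0.1, -0.1, 0.1]
opening: 0.302
```

Call:
send_rows:
  moves: "26 18.3 0 31.3 0;26 18.3 0 31.3 0;26 18.3 0 31.3 0;26 18.3 0 31.3 0;26 18.3 0 31.3 0;26 18.3 0 31.3 0;26 18.3 0 31.3 0;26 18.3 0 31.3 0;26 18.3 0 31.3 0;26 18.3 0 31.3 0;26 18.3 0 31.3 0;26 18.3 0 31.3 0;26 18.3 0 31.3 0;26 18.3 0 31.3 0"

```text
time_s: 3.85
position: [0.4613, -0.1995, 0.2542]
tcp_rot: [[0.993, 0.002, 0.12], [-0.12, -0.002, 0.993], [0.002, -1.0, -0.001]]
force: [0.5, 0.1, 0.1]
opening: 0.298
```

```bash
cat >> h.py <<'E'
def go(x,y,z,h=None):
    """tool shifts (mm) to world target, after turning to heading h (deg of tool x)"""
    s=read_state();R=np.array(s["tcp_rot"]);p=np.array(s["position"])
    h0=np.degrees(np.arctan2(R[1,0],R[0,0]));print("at",p.round(4),"head",h0.round(2),"F",np.round(s["force"],1),"open",round(s["opening"]*87,1),"j6",np.round(s["joint_positions"][5],1),"t",s["time_s"])
    h=h0 if h is None else h; a=np.radians(h)
    d=(np.array([x,y,z])-p)*1000
    print("turn",round(-(h-h0),2),"shift xyz",(np.array([d[0]*np.cos(a)+d[1]*np.sin(a),-d[2],-d[0]*np.sin(a)+d[1]*np.cos(a)])).round(1))
E
python3 - <<'E'
from h import *
import pickle
np.set_printoptions(precision=4,suppress=True)
go(.5695,.2486,.15,-6.8)
c=pickle.load(open("top0.pkl","rb"))
P=cloud(c,np.ones((480,640),bool))
ax=np.array([.993,-.118]);ay=np.array([.118,.993]);L=(P[:,:2]-[.7036,.2326])@np.c_[ax,ay]
q=(L[:,0]<-.11)&(L[:,0]>-.16)&(abs(L[:,1])<.07)&(P[:,2]>.03)
print("handle local",np.median(L[q],0),P[q][:,2].mean(),q.sum(),L[q].min(0),L[q].max(0))
# shaft ring crop
a=c["image"][198:228,392:432];cv2.imwrite("pics/shaft0.png",cv2.resize(a,None,fx=18,fy=18,interpolation=cv2.INTER_CUBIC))
E
```

```text
at [ 0.4613 -0.1995  0.2542] head -6.87 F [0.5 0.1 0.1] open 25.9 j6 -29.3 t 3.85
turn -0.07 shift xyz [ 54.4 104.2 457.8]
handle local [-0.1347 -0.0018] 0.06760577509951562 234 [-0.1417 -0.0632] [-0.1105  0.0627]
```

View pics/shaft0.png

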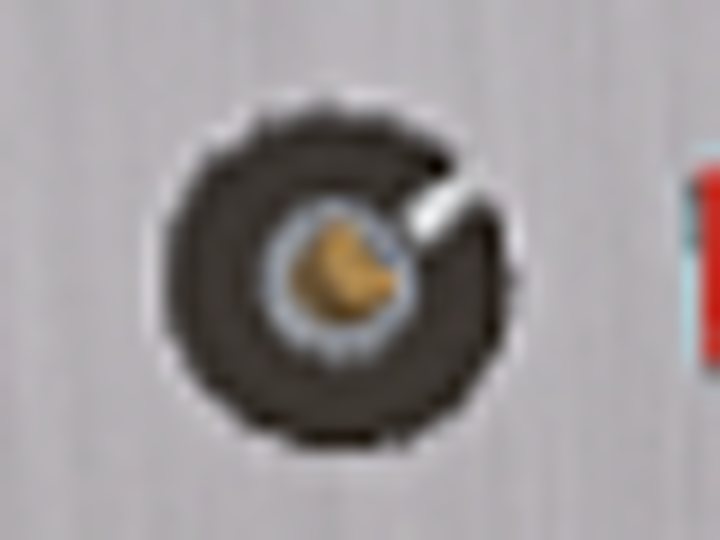

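The crop shows the ring centred at (338,278), with the white index line running from (420,228) to (480,175). The handle's position agrees with its spec.

Call:
send_rows:
  moves: "26 3.9 6.7 32.7 0;26 3.9 6.7 32.7 0;26 3.9 6.7 32.7 0;26 3.9 6.7 32.7 0;26 3.9 6.7 32.7 0;26 3.9 6.7 32.7 0;26 3.9 6.7 32.7 0;26 3.9 6.7 32.7 0;26 3.9 6.7 32.7 0;26 3.9 6.7 32.7 0;26 3.9 6.7 32.7 0;26 3.9 6.7 32.7 0;26 3.9 6.7 32.7 0;26 3.9 6.7 32.7 0;26 0 0 0 0;26 0 0 0 0"

```text
time_s: 5.18
position: [0.5683, 0.2493, 0.1594]
tcp_rot: [[0.993, 0.001, 0.116], [-0.116, 0.0, 0.993], [0.001, -1.0, 0.0]]
force: [-0.5, 0.3, 0.2]
opening: 0.296
```

```bash
python3 - <<'E'
from h import *
import pickle
np.set_printoptions(precision=4,suppress=True)
go(.5695,.2486,.05,-6.8)
c=pickle.load(open("top0.pkl","rb"));im=c["image"].astype(int)
# ring on the deck: dark pixels near the shaft -> deck plane
g=im[...,:].max(2)
o=np.array([x for x in np.ndindex(480,640) if 200<=x[0]<226 and 398<=x[1]<424])
W=np.array([at_z(c,p,.091)[:2] for p in o]); v=np.array([g[tuple(p)] for p in o])
dark=W[v<95]; ctr,size,_=cv2.minAreaRect(dark.astype(np.float32)); (cx,cy),r=cv2.minEnclosingCircle(dark.astype(np.float32))
print("ring",ctr,size,(cx,cy),r)
C=np.array(ctr)
rr=np.hypot(*(W-C).T)
s=(rr>.0125)&(rr<.024); w=np.clip(v[s]-90,0,None); D=W[s]-C
near=np.abs((np.degrees(np.arctan2(D[:,1],D[:,0]))+55+180)%360-180)<35
w=w*near; m=(w[:,None]*D).sum(0)/w.sum();print("index",np.degrees(np.arctan2(m[1],m[0])),m)
c=capture("top");cv2.imwrite("pics/t1.png",c["image"])
E
```

```text
at [0.5683 0.2493 0.1594] head -6.64 F [-0.5  0.3  0.2] open 25.7 j6 20.0 t 5.1833
turn 0.16 shift xyz [  1.3 109.4  -0.6]
ring (0.5945716500282288, -0.25935032963752747) (0.04809756204485893, 0.04864223673939705) (0.5938515067100525, -0.2598521411418915) 0.025425126776099205
index -56.86045894607507 [ 0.0103 -0.0158]
```

Call:
send_rows:
  moves: "26 1.3 20 0 0;26 0 20 0 0;26 0 20 0 0;26 0 20 0 0;26 0 15 0 0;26 0 10 0 0;26 0 5 0 0;0 0 0 0 0;0 0 0 0 0;0 0 0 0 0;0 0 0 0 0;0 0 0 0 0;0 0 0 0 0"

```text
time_s: 6.32
position: [0.5688, 0.2475, 0.0498]
tcp_rot: [[0.993, -0.0, 0.117], [-0.117, -0.0, 0.993], [-0.0, -1.0, -0.0]]
force: [-3.6, -1.5, 5.6]
opening: 0.114
```

Call:
send_rows:
  moves: "0 -6 0 0 0;0 -12 0 0 0;0 -12 0 0 0;0 -12 0 0 0;0 -12 0 0 0;0 -12 0 0 0;0 -12 0 0 0;0 -12 0 0 0;0 -12 0 0 0;0 -12 0 0 0;0 -10 0 0 0;0 -8 0 0 0;0 -4 0 0 0;0 -2 0 0 0;0 0 0 0 0;0 0 0 0 0;0 0 0 0 0"

```text
time_s: 7.73
position: [0.4363, 0.2638, 0.0498]
tcp_rot: [[0.993, 0.009, 0.116], [-0.116, 0.001, 0.993], [0.009, -1.0, 0.002]]
force: [5.1, -4.0, 4.7]
opening: 0.116
```

Call:
send_rows:
  moves: "26 1 0 0 0;26 0 0 0 0;26 0 0 0 0;26 0 0 0 0;26 0 -15 0 0;26 0 -30 0 0;26 0 -35 0 0;26 0 -35 0 0;26 0 -35 0 0;26 0 -10 -30 0;60 0 0 -40 0;60 0 0 -40 0;60 0 0 -40 0;60 0 0 -40 0;60 0 0 -40 0;60 0 0 -40 0;60 0 0 -40 0"

```text
time_s: 9.15
position: [0.3955, -0.0454, 0.2086]
tcp_rot: [[0.993, -0.001, 0.117], [-0.117, 0.001, 0.993], [-0.001, -1.0, 0.001]]
force: [0.6, -0.4, 0.3]
opening: 0.672
```

```bash
python3 - <<'E'
from h import *
import pickle
np.set_printoptions(precision=4,suppress=True)
c=capture("top");pickle.dump(dict(c),open("top1.pkl","wb"))
go(.5,.25,.2)
k=np.array([-.134,0]);cx=np.array([.7036,.2326])
ax=np.array([.993,-.118])
for n in("knob_center","drawer_in","cabinet_drawer0_handle","knob_base"):
    for m in mark_of(c,n)[:2]: print(n,m["p"],np.array(m["pixel"]),depth(c,m["pixel"]),at_z(c,m["pixel"],.0455))
ms=masks_of(c,"knob_center")
for m in ms[:2]:
    P=cloud(c,m["region"]);t=P[P[:,2]>.058]
    print(m["p"],m["bbox"],P.min(0),P.max(0)); 
    if len(t)>4: print("bar",cv2.minAreaRect(t[:,:2].astype(np.float32)),len(t),t[:,2].mean())
a=c["image"][190:290,180:280]
cv2.imwrite("pics/k1.png",cv2.resize(a,None,fx=6,fy=6,interpolation=cv2.INTER_CUBIC))
E
```

```text
at [ 0.3964 -0.0528  0.2088] head -7.03 F [ 1.3 -2.8  0.6] open 59.1 j6 -16.3 t 9.2
turn -0.0 shift xyz [ 65.7   8.8 313.2]
knob_center 0.7 [232.  226.5] [0.5543 0.2314 0.0631] [0.5567 0.2339 0.0455]
drawer_in 0.58 [226.6 222.9] [0.5682 0.2402 0.0695] [0.5717 0.2438 0.0455]
cabinet_drawer0_handle 0.88 [276.8 211.3] [0.4345 0.271  0.0652] [0.4357 0.2743 0.0455]
cabinet_drawer0_handle 0.49 [158.2 310.5] [0.7389 0.003  0.123 ] [0.7593 0.003  0.0455]
knob_base 0.57 [233.5 225.5] [0.5507 0.2345 0.0597] [0.5526 0.2366 0.0455]
0.71 [216.6, 222.5, 234.7, 238.6] [0.5431 0.218  0.0301] [0.5837 0.2589 0.0801]
bar ((0.5637966394424438, 0.23958979547023773), (0.016681009903550148, 0.038601357489824295), 82.5778579711914) 97 0.06931178535908801
0.31 [226.4, 152.5, 253.8, 177.8] [0.6815 0.1573 0.0974] [0.7442 0.2177 0.1684]
bar ((0.7119529843330383, 0.1877928078174591), (0.05913844704627991, 0.059243157505989075), 32.343292236328125) 476 0.13016765036033226
```

View pics/k1.png

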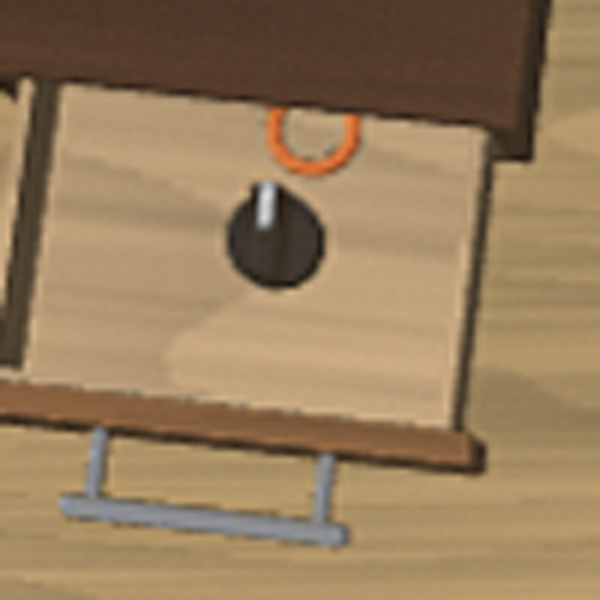

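```bash
python3 - <<'E'
from h import *
import pickle
np.set_printoptions(precision=4,suppress=True)
c=pickle.load(open("top1.pkl","rb"));im=c["image"].astype(int)
o=np.array([(r,q) for r in range(216,242) for q in range(215,237)])
z=.069
W=np.array([at_z(c,p,z)[:2] for p in o]);v=np.array([im[tuple(p)] for p in o])
w=np.clip(v.min(1)-100,0,None)*((v.max(1)-v.min(1))<35)*(o[:,0]<231)*(o[:,1]>219)*(o[:,1]<229)
m=(w[:,None]*W).sum(0)/w.sum();d=W-m;Cv=(w[:,None,None]*d[:,:,None]*d[:,None,:]).sum(0)/w.sum();l,V=np.linalg.eigh(Cv);a=V[:,1]*np.sign(V[0,1])
print("white",m,"dir",np.degrees(np.arctan2(a[1],a[0])),np.sqrt(l),(w>0).sum())
# skirt: dark disc bottom, at z=.04
W2=np.array([at_z(c,p,.03)[:2] for p in o]);dk=v.max(1)<85
print("dark rect z.03",cv2.minEnclosingCircle(W2[dk].astype(np.float32)))
P=cloud(c,np.ones((480,640),bool));b=(abs(P[:,0]-.56)<.04)&(abs(P[:,1]-.238)<.035)&(P[:,2]>.062)&(P[:,2]<.075)
t=P[b];mm=t[:,:2].mean(0);l,V=np.linalg.eigh(np.cov((t[:,:2]-mm).T));print("top",mm,t[:,2].mean(),b.sum(),np.degrees(np.arctan2(V[1,1],V[0,1])),np.sqrt(l),cv2.minAreaRect(t[:,:2].astype(np.float32)))
s=(abs(P[:,0]-.56)<.04)&(abs(P[:,1]-.238)<.035)&(P[:,2]>.035)&(P[:,2]<.045);print("skirt top",P[s].mean(0),s.sum(),cv2.minEnclosingCircle(P[s][:,:2].astype(np.float32)))
go(mm[0],mm[1],.15,83)
E
```

```text
white [0.5769 0.2378] dir -5.682225464945982 [0.0017 0.0055] 23
dark rect z.03 ((0.5671838521957397, 0.23902612924575806), 0.024444906041026115)
top [0.5648 0.2393] 0.06896705769079607 90 174.82842186718466 [0.0049 0.0122] ((0.5656552910804749, 0.23970729112625122), (0.016527796164155006, 0.0419914610683918), 84.89437866210938)
skirt top [0.5652 0.2343 0.0406] 72 ((0.5708286762237549, 0.23848167061805725), 0.027589306235313416)
at [ 0.396  -0.0431  0.2085] head -6.7 F [-1.4  0.4 -0.7] open 59.8 j6 -15.7 t 9.45
turn -89.7 shift xyz [ 300.9   58.5 -133.1]
```

Call:
send_rows:
  moves: "60 0 0 0 -7;60 0 0 0 -7;60 0 0 0 -7;60 0 0 0 -7;60 0 0 0 -7;60 0 0 0 -7;60 0 0 0 -7;60 0 0 0 -7;60 0 0 0 -7;60 0 0 0 -7;60 0 0 0 -7;60 0 0 0 -7;60 0 0 0 0;60 0 0 0 0"

```text
time_s: 10.62
position: [0.3965, -0.0426, 0.2086]
tcp_rot: [[0.22, -0.0, -0.975], [0.975, 0.0, 0.22], [0.0, -1.0, 0.001]]
force: [-1.0, -0.3, 0.2]
opening: 0.69
```

Call:
send_rows:
  moves: "60 0 0 0 -3.7;60 0 0 0 -3.6;60 29.7 5.9 -14.1 0;60 29.7 5.9 -14.1 0;60 29.7 5.9 -14.1 0;60 29.7 5.9 -14.1 0;60 29.7 5.9 -14.1 0;60 29.7 5.9 -14.1 0;60 29.7 5.9 -14.1 0;60 29.7 5.9 -14.1 0;60 29.7 5.9 -14.1 0;60 29.7 5.9 -14.1 0;60 0 0 0 0;60 0 0 0 0;60 0 0 0 0"

```text
time_s: 11.87
position: [0.5638, 0.2383, 0.1492]
tcp_rot: [[0.095, -0.002, -0.996], [0.996, -0.001, 0.095], [-0.001, -1.0, 0.002]]
force: [0.6, -0.1, 0.3]
opening: 0.687
```

```bash
python3 - <<'E'
from h import *
go(.565,.2395,.046,84.6)
c=capture("side");cv2.imwrite("pics/s2.png",cv2.resize(c["image"][130:250,230:390],None,fx=5,fy=5,interpolation=cv2.INTER_CUBIC))
E
```

```text
at [0.5638 0.2383 0.1492] head 84.57 F [ 0.6 -0.1  0.3] open 59.7 j6 -72.1 t 11.8667
turn -0.03 shift xyz [  1.3 103.2  -1.1]
```

View pics/s2.png

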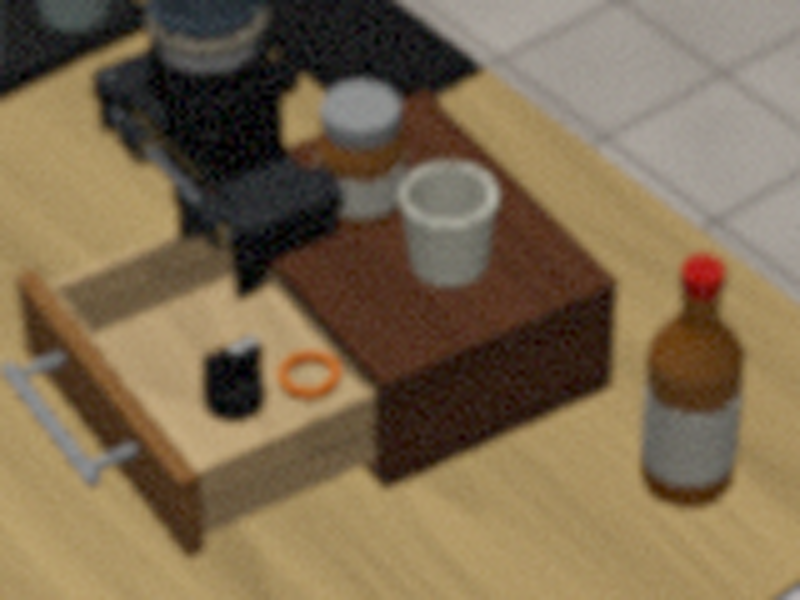

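The side view shows the drawer open with the knob upright at (235,380), the ring behind it, and the gripper clear of the jar. Descending to grip.

Call:
send_rows:
  moves: "60 1.3 25 -1.1 0;60 0 25 0 0;60 0 25 0 0;60 0 15 0 0;60 0 10 0 0;60 0 5 0 0;60 0 0 0 0;0 0 0 0 0;0 0 0 0 0;0 0 0 0 0;0 0 0 0 0;0 0 0 0 0;0 0 0 0 0;0 0 0 0 0;0 0 0 0 0"

```text
time_s: 13.17
position: [0.5664, 0.2391, 0.0449]
tcp_rot: [[0.095, 0.0, -0.996], [0.996, -0.0, 0.095], [-0.0, -1.0, -0.0]]
force: [0.0, -0.2, 0.8]
opening: 0.18
```

Call:
send_rows:
  moves: "0 0 -5 0 0;0 0 -10 0 0;0 0 -20 0 0;0 0 -30 0 0;0 0 -30 0 0;0 0 -30 0 0;0 0 -30 0 0;0 0 -10 0 0;0 -25 0 0 0;0 -35 0 0 0;0 -35 0 0 0;0 -35 0 0 0;0 -35 0 0 0;0 -35 0 0 0;0 -20 0 0 0;0 0 0 0 0"

```text
time_s: 14.5
position: [0.545, 0.0162, 0.2096]
tcp_rot: [[0.099, -0.001, -0.995], [0.995, -0.002, 0.099], [-0.002, -1.0, 0.001]]
force: [-0.4, -0.0, -1.4]
opening: 0.182
```

```bash
python3 - <<'E'
from h import *
import pickle
np.set_printoptions(precision=4,suppress=True)
c=pickle.load(open("top1.pkl","rb"))
P=cloud(c,np.ones((480,640),bool))
for lo,hi in((.13,.145),(.145,.16),(.18,.25),(.25,.33),(.33,.37)):
    q=P[(P[:,2]>lo)&(P[:,2]<hi)&(P[:,1]<-.13)&(P[:,1]>-.4)&(P[:,0]>.58)]
    if len(q)>5: print(lo,len(q),q.min(0),q.max(0))
q=P[(P[:,2]>.34)&(P[:,2]<.365)&(P[:,1]<-.13)&(P[:,1]>-.4)&(P[:,0]>.58)]
if len(q):print("lid",cv2.minAreaRect(q[:,:2].astype(np.float32)))
go(.594,-.2596,.2,33)
# index, from both cams
for n in("top","side"):
    c=capture(n);pickle.dump(dict(c),open(n+"2.pkl","wb"))
    for k in("shaft_top","knob_center","knob_base"):
        for m in mark_of(c,k)[:2]:print(n,k,m["p"],np.array(m["pixel"]),depth(c,m["pixel"]),at_z(c,m["pixel"],.112))
    x,y=pix(c,[[.594,-.2596,.1]])[0]; x,y=int(x),int(y);print(n,x,y)
    cv2.imwrite(f"pics/{n}2.png",cv2.resize(c["image"][y-20:y+20,x-25:x+25],None,fx=14,fy=14,interpolation=cv2.INTER_CUBIC))
a,b=[cv2.imread(f"pics/{n}2.png") for n in("top","side")]
cv2.imwrite("pics/b2.png",cv2.resize(np.hstack([a,b]),(800,320),interpolation=cv2.INTER_AREA))
E
```

```text
0.13 981 [ 0.6879 -0.3375  0.1301] [ 0.8107 -0.1748  0.145 ]
0.145 95 [ 0.693  -0.3315  0.1451] [ 0.8013 -0.1803  0.1539]
0.18 402 [ 0.7024 -0.3041  0.1802] [ 0.7957 -0.2049  0.25  ]
0.25 450 [ 0.6987 -0.3045  0.2501] [ 0.8355 -0.2025  0.3299]
0.33 2172 [ 0.6969 -0.3124  0.3301] [ 0.8101 -0.2016  0.3606]
lid ((0.751595675945282, -0.25609493255615234), (0.10907275974750519, 0.10832538455724716), 1.5288951396942139)
at [0.545  0.0162 0.2096] head 84.3 F [-0.4 -0.  -1.4] open 15.8 j6 -94.2 t 14.5
turn 51.3 shift xyz [-109.1    9.6 -258. ]
top shaft_top 0.6 [213.5 414.6] [ 0.5931 -0.2716  0.0911] [ 0.5897 -0.2678  0.112 ]
top 410 212
side shaft_top 0.39 [278.6 388.5] [ 0.6049 -0.2615  0.0957] [ 0.5946 -0.2701  0.112 ]
side knob_center 0.63 [208.8 310.1] [0.5332 0.0124 0.2162] [0.5989 0.0953 0.112 ]
side knob_base 0.54 [216.2 313. ] [0.5349 0.0011 0.193 ] [0.5852 0.0636 0.112 ]
side 385 279
```

View pics/b2.png

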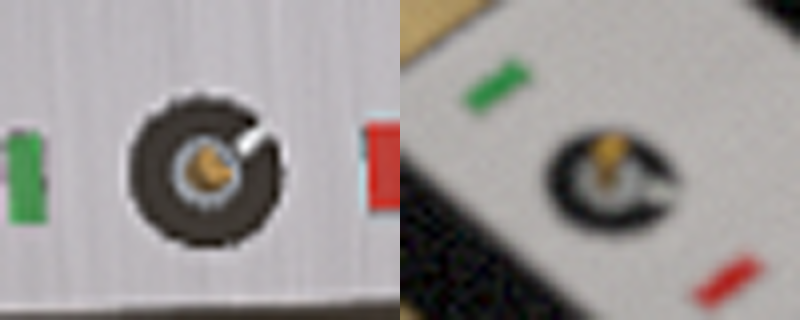

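```bash
cat > ring.py <<'E'
from h import *
import pickle
from scipy.optimize import minimize
np.set_printoptions(precision=4,suppress=True)
for n,f in(("top","top0"),("top","top1"),("top","top2"),("side","side2")):
    c=pickle.load(open(f+".pkl","rb"));im=c["image"].astype(int)
    # world grid on ring plane sampled from image
    C=np.array([.594,-.26])
    for z in (.092,):
        gx,gy=np.meshgrid(np.arange(-.035,.0351,.0005),np.arange(-.035,.0351,.0005),indexing="ij")
        G=np.c_[C[0]+gx.ravel(),C[1]+gy.ravel(),np.full(gx.size,z)]
        uv=pix(c,G).astype(np.float32)
        g=cv2.remap(c["image"].max(2).astype(np.float32),uv[:,0].reshape(gx.shape),uv[:,1].reshape(gx.shape),cv2.INTER_CUBIC)
        lo,hi=np.percentile(g,5),np.percentile(g,70)
        th=np.radians(np.arange(0,360,3))
        def edge(p):  # mean radial contrast at radius p[2]
            s=lambda r:cv2.remap(g,((p[1]+r*np.sin(th)+.035)/.0005).astype(np.float32)[None],((p[0]+r*np.cos(th)+.035)/.0005).astype(np.float32)[None],cv2.INTER_LINEAR)[0]
            return -(np.clip(s(p[2]+.0015),lo,hi)-np.clip(s(p[2]-.0015),lo,hi)).mean()
        best=min((minimize(edge,[x,y,r],method="Nelder-Mead",options=dict(initial_simplex=np.array([x,y,r])+np.vstack([np.zeros(3),np.eye(3)*.002]))) for x in(-.002,.002) for y in(-.002,.002) for r in(.022,.024)),key=lambda q:q.fun)
        p=best.x
        R=np.arange(.013,.0215,.0005);A=np.radians(np.arange(-110,0,1.))
        X=p[0]+R[:,None]*np.cos(A);Y=p[1]+R[:,None]*np.sin(A)
        I=cv2.remap(g,((Y+.035)/.0005).astype(np.float32),((X+.035)/.0005).astype(np.float32),cv2.INTER_LINEAR)
        I=np.clip(I-(lo+(hi-lo)*.35),0,None).mean(0);I=I*(abs(np.arange(110)-I.argmax())<20)
        print(f,"centre",C+p[:2],"r",p[2],best.fun,"index",np.degrees((I*A).sum()/I.sum()))
E
python3 ring.py
```

```text
top0 centre [ 0.5941 -0.2598] r 0.025607450987552217 -102.13729095458984 index -55.40290035040718
top1 centre [ 0.594  -0.2598] r 0.02560655343619084 -103.22975158691406 index -55.34959540619387
top2 centre [ 0.594  -0.2599] r 0.025606648362822997 -107.00594329833984 index -55.286510640592965
side2 centre [ 0.5944 -0.2622] r 0.023716255901621387 -48.52088165283203 index -54.35069615015995
```

Call:
send_rows:
  moves: "0 0 0 0 6.4;0 0 0 0 6.4;0 0 0 0 6.4;0 0 0 0 6.4;0 0 0 0 6.4;0 0 0 0 6.4;0 0 0 0 6.4;0 0 0 0 6.4;0 0 0 0 0;0 0 0 0 0"

```text
time_s: 15.73
position: [0.5455, 0.0207, 0.2097]
tcp_rot: [[0.833, -0.0, -0.553], [0.553, 0.0, 0.833], [-0.0, -1.0, 0.0]]
force: [0.2, 0.5, -0.2]
opening: 0.182
```

Call:
send_rows:
  moves: "0 0 0 0 -1.2;0 -13.3 0 -25.1 0;0 -13.3 0 -25.1 0;0 -13.3 0 -25.1 0;0 -13.3 0 -25.1 0;0 -13.3 0 -25.1 0;0 -13.3 0 -25.1 0;0 -13.3 0 -25.1 0;0 -13.3 0 -25.1 0;0 -13.3 0 -25.1 0;0 -13.3 0 -25.1 0;0 0 15 0 0;0 0 15 0 0;0 0 15 0 0;0 0 5 0 0;0 4 0 -2.8 0;0 4 0 -2.8 0;0 3.9 0 -2.8 0;0 0 0 0 0;0 0 0 0 0"

```text
time_s: 17.4
position: [0.594, -0.2624, 0.1608]
tcp_rot: [[0.823, 0.002, -0.568], [0.568, -0.001, 0.823], [0.001, -1.0, -0.002]]
force: [0.0, 0.6, -1.4]
opening: 0.18
```

```bash
python3 - <<'E'
from h import *
go(.5946,-.261,.135,34.8)
c=capture("side");x,y=pix(c,[[.594,-.26,.13]])[0].astype(int)
cv2.imwrite("pics/s3.png",cv2.resize(c["image"][y-60:y+40,x-65:x+65],None,fx=6,fy=6,interpolation=cv2.INTER_CUBIC))
E
```

```text
at [ 0.594  -0.2624  0.1608] head 34.61 F [ 0.   0.6 -1.4] open 15.6 j6 -68.3 t 17.4
turn -0.19 shift xyz [ 1.3 25.8  0.8]
```

View pics/s3.png

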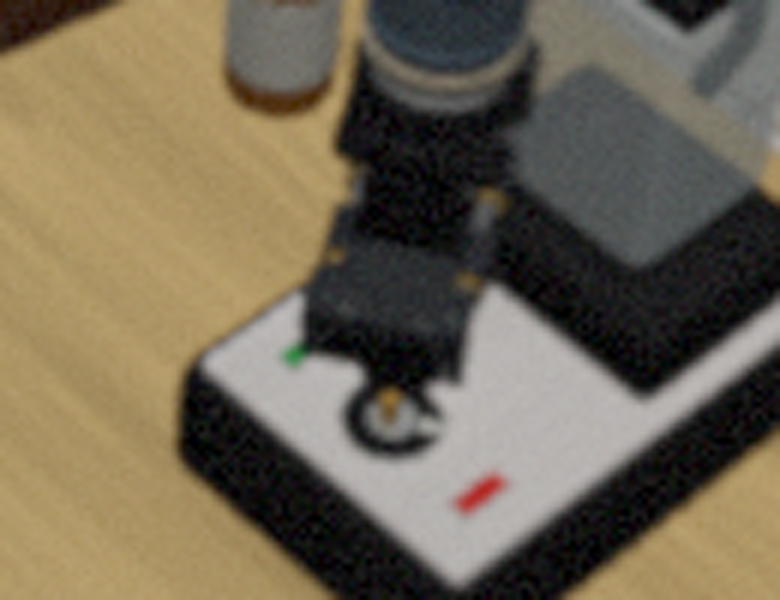

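The knob hangs just above the shaft, at (390,405) in the crop, and the gripper body is clear of the jug. Descending slowly.

Call:
send_rows:
  moves: "0 1.3 8 0.8 -0.2;0 0 8 0 0;0 0 4 0 0;0 0 3 0 0;0 0 2 0 0;0 0 2 0 0;0 0 0 0 0"

```text
time_s: 18.03
position: [0.5934, -0.2608, 0.1322]
tcp_rot: [[0.822, -0.001, -0.57], [0.57, 0.0, 0.822], [-0.0, -1.0, 0.001]]
force: [0.1, -0.0, -1.1]
opening: 0.179
```

Call:
send_rows:
  moves: "0 0 1.5 0 0;0 0 1.5 0 0;0 0 1 0 0;0 0 0 0 0;0 0 0 0 0"

```text
time_s: 18.45
position: [0.5942, -0.2611, 0.129]
tcp_rot: [[0.822, 0.002, -0.57], [0.57, -0.001, 0.822], [0.001, -1.0, -0.002]]
force: [2.4, -0.4, -1.6]
opening: 0.182
```

Call:
send_rows:
  moves: "0 0 1.5 0 0;0 0 1.5 0 0;0 0 1.5 0 0;0 0 0 0 0;0 0 0 0 0"

```text
time_s: 18.87
position: [0.5943, -0.2611, 0.1243]
tcp_rot: [[0.822, 0.002, -0.57], [0.57, -0.001, 0.822], [0.001, -1.0, -0.001]]
force: [3.6, -0.9, -0.2]
opening: 0.182
```

Call:
send_rows:
  moves: "0 0.6 1.5 -0.4 0;0 0 1.5 0 0;0 0 1.5 0 0;0 0 1 0 0;0 0 0 0 0;0 0 0 0 0"

```text
time_s: 19.37
position: [0.5944, -0.2611, 0.1189]
tcp_rot: [[0.822, 0.0, -0.57], [0.57, -0.0, 0.822], [0.0, -1.0, -0.001]]
force: [2.6, -0.3, 1.1]
opening: 0.182
```

Call:
send_rows:
  moves: "0 0 1 0 0;0 0 1 0 0;0 0 1 0 0;0 0 0 0 0;0 0 0 0 0"

```text
time_s: 19.78
position: [0.5944, -0.2611, 0.1165]
tcp_rot: [[0.822, 0.001, -0.57], [0.57, -0.001, 0.822], [0.0, -1.0, -0.001]]
force: [1.4, -0.3, 6.5]
opening: 0.181
```

Call:
send_rows:
  moves: "0 0 1 0 0;0 0 0.5 0 0;0 0 0.5 0 0;0 0 0 0 0;0 0 0 0 0;0 0 0 0 0"

```text
time_s: 20.28
position: [0.5945, -0.2611, 0.1151]
tcp_rot: [[0.822, 0.001, -0.57], [0.57, -0.001, 0.822], [0.0, -1.0, -0.001]]
force: [0.0, -0.3, 8.3]
opening: 0.18
```

Call:
send_rows:
  moves: "0 0 0.7 0 0;0 0 0.7 0 0;0 0 0.6 0 0;0 0 0 0 0;0 0 0 0 0;0 0 0 0 0"

```text
time_s: 20.78
position: [0.5945, -0.2611, 0.1146]
tcp_rot: [[0.821, 0.001, -0.57], [0.57, -0.001, 0.821], [0.0, -1.0, -0.002]]
force: [-1.3, 0.0, 16.1]
opening: 0.181
```

Call:
send_rows:
  moves: "0 0 0.5 0 0;0 0 0.5 0 0;0 0 0 0 0;0 0 0 0 0;0 0 0 0 0;0 0 0 0 0"

```text
time_s: 21.28
position: [0.5945, -0.2611, 0.1145]
tcp_rot: [[0.821, 0.001, -0.57], [0.57, -0.001, 0.821], [0.0, -1.0, -0.002]]
force: [-2.6, 1.9, 19.1]
opening: 0.181
```

```bash
python3 - <<'E'
from h import *
go(.5946,-.261,.1149)
c=capture("top")
for k in("cabinet_drawer0_handle","jar","cup","syrup","pitcher","shaker","tamper"):
    m=mark_of(c,k); print(k,[(round(x["p"],2),np.round(x["pixel"],1)) for x in m[:1]])
c=capture("side");x,y=pix(c,[[.594,-.26,.11]])[0].astype(int)
a=cv2.resize(c["image"][y-30:y+30,x-30:x+30],(590,590),interpolation=cv2.INTER_CUBIC);cv2.imwrite("pics/s4.png",a)
go(.5946,-.261,.1149)
E
```

```text
at [ 0.5945 -0.2611  0.1145] head 34.78 F [-2.6  1.9 19.1] open 15.7 j6 -68.3 t 21.2833
turn -0.0 shift xyz [ 0.1 -0.4  0.1]
cabinet_drawer0_handle [(0.85, array([276.6, 215.8]))]
jar [(0.62, array([174. , 205.8]))]
cup [(0.72, array([312.7, 121.7]))]
syrup [(0.66, array([157.2, 310.7]))]
pitcher [(0.58, array([264.1, 494.9]))]
shaker [(0.62, array([264.9, 132.3]))]
tamper [(0.84, array([314.1, 123. ]))]
at [ 0.5945 -0.2611  0.1146] head 34.77 F [-2.3  0.3 20.5] open 16.1 j6 -68.3 t 21.7333
turn -0.0 shift xyz [ 0.1 -0.3  0.1]
```

View pics/s4.png

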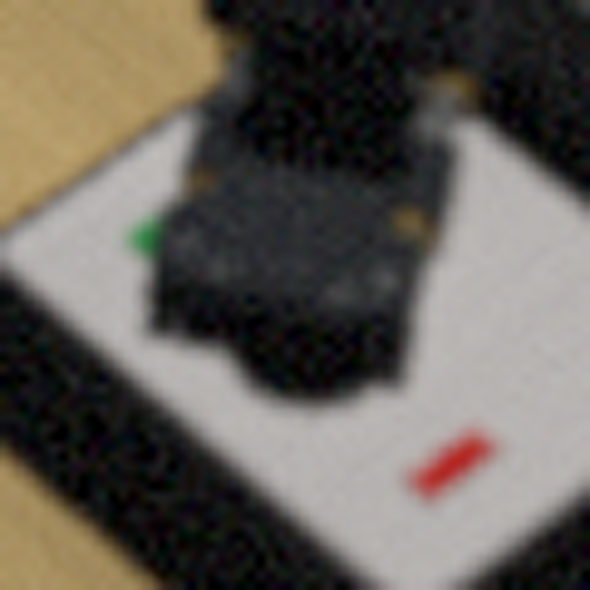

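The knob's skirt sits down at the deck at (310,385) and no brass shows. The force is steady at about 20 N at the stop, and the drawer handle is still at its open position.

```bash
python3 -c "
from rig import *
print(hand_in())"
```

```text
the job is handed in; nothing more can be done
None
```

The job is handed in with the knob seated on the shaft, pressed to the bottom of its travel and still gripped; no verdict was reported.

- **Drawer:** I pulled it about 133.5 mm to its stop, where the force rose to about 5 N. In the last top picture the handle was still at its open position.
- **Knob:** I gripped it across the bar (opening 15.7 mm against 16 mm nominal) and lifted it out. I then turned it so its pointer heads to -55.2°, to match the index line, which measured -54.4° to -55.4°.
- **Fit:** It went down on the shaft with little resistance. The tool height was 0.1189 m at home, the value expected for a full fit.
- **Press:** The tool went down another 4.4 mm, to 0.1145 m. The force then rose to 19–20 N without further movement, so the shaft is at its stop.

**Less certain:**
- **Bystanders:** In the last top picture the network's mark for the cup fell on the tamper, and its mark for the syrup was elsewhere (low confidence). Jar, pitcher, shaker and tamper were within about 4 pixels of their first positions. I felt no unexpected contact.
- **Shaft position:** The two cameras disagreed by about 2.4 mm in y. I aimed between them, and the fit went in with at most about 4 N sideways.

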